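Sort the heat sink and the nozzle at the rework bench

TASK

Clear the rework bench by type: put the finned aluminium heat sink into the rectangular black tray and the steel hot-air nozzle into the round steel dish. Set each one down gently on the bottom, without dropping it in, the way up it stands now: the heat sink flat with its fins up, the nozzle upright on its square foot.

Things in the scene. Friction and masses are not known exactly. Their poses are not given: they have to be found in the camera images.
- heat_sink: Loose finned aluminium heat sink, 44 x 44 mm and 25 mm high, about 70 g: 5 mm base plate, seven upright 2 mm fins along its x. Origin at the centre of its underside, z up, x and y square to its sides. Grip it across either pair of sides (44 mm). It lies flat, fins up, at any yaw, on the 2 mm thick bench mat (as do nozzle, tray and dish).
- nozzle: Loose steel hot-air nozzle standing upright, 58 mm high, about 110 g: a solid square foot 40 x 40 mm, 16 mm high, and centred on it a round collar of 30 mm diameter from 16 to 58 mm. Origin at the centre of its underside, z up along the collar, x and y square to the foot. The collar can be gripped from above at any yaw, fingertips above the foot.
- tray: Rectangular open black plastic tray, fixed on the mat: 160 mm (its x) x 140 mm (its y) outside, 35 mm high, walls and bottom 4 mm thick, empty. Origin at the centre of its underside, z up: inner bottom at 4 mm, rim at 35 mm. It stands to the left or the right of the loose parts.
- dish: Round open steel dish, fixed on the mat on the other side from the tray: 144 mm across at the foot, 160 mm at the rim, 35 mm high, wall 3 mm, bottom 4 mm, empty. Origin at the centre of its underside, z up: inner bottom at 4 mm, rim at 35 mm. Other things on the bench (solder spool, small jar, screwdriver, under 60 mm high) stand farther out, beyond x = 0.77 m, and are no part of the job.

How it is judged:
By the outcome, as a careful person would: the job done as asked, in the order asked, and still so for the second after the job is handed in, with the robot touching nothing.
It also fails if it takes over 58 s, if anything falls off the work surface, if the arm or the gripper's body presses on something with over 40 N, if the wrist force passes 120 N, or if a joint passes its speed limit or range.

ROBOT

A 6-joint arm with a two-finger parallel gripper is mounted at the origin on the work surface. World frame = base frame: x ahead of the robot, y to its left, z up, the work surface at z = 0. Lengths are in mm, angles in degrees, forces in N, time in s.
With the tool pointing down it reaches from about 300 to 850 mm from the base axis. Payload 4.2 kg.
Tool frame: the origin (TCP) lies at the very end of the fingers, on their centre line; the grasp point (between the pads) lies 19 mm behind it (env.grip_depth is the distance from the TCP to the grasp point, in mm); z points along the fingers, y is the line along which they close (so a half turn about z gives the same grasp; the last joint's range is limited). The gripper opens to 91 mm and grips with 3 to 60 N. Pads are 32 mm wide; open, the fingers measure 118 mm over their backs; the gripper's body (76 mm by 178 mm) begins 60 mm behind the grasp point.
Start: joints at [68.182, 18.312, 89.639, -0, 72.044, -1.146], TCP at [202.991, 537.994, 213.976] pointing down, gripper open.
Joint ranges: [-177.97, 177.97], [-48.28, 115.42], [12.27, 149.76], [-77.06, 257.06], [2.81, 150.46], [-146.56, 146.56]. Speed limits (degrees/s): [147.25, 147.25, 180, 180, 180, 180].

INTERFACE

Orientations are given as [roll, pitch, yaw] about the fixed x, y, z axes, in that order (R = Rz(yaw) Ry(pitch) Rx(roll)).
In Python, from workcell import env, cams gives the robot as it stands.
- The arm moves only by the tool apply_moves, never from a script. Its argument "deltas" is a list of rows, each a list of 5 numbers: the shift along the tool's x, y, z in m, then the turn about the tool's z in rad, then the opening, from -1 (shut) to 1 (fully open), so that 0 is half open. In form: [[tx, ty, tz, roll, gripper], ...]. A call has 1 to 5 rows; each row is the pose to reach, as a shift and turn from the pose commanded when the call began, along the tool's axes at that moment; what a row does not reach only later rows make up. A row lasts 1/10 s, in which the tool goes at most 50 mm and 8.59 degrees, less where a joint would pass 70% of its speed; a pose out of reach is approached as far as the arm can. A call with a gripper value outside its range is refused whole. The fingers move at their own pace and stop on an object; "grip_force" is the grip in N (left out, the last holds). Time passes only in rows, so rows that repeat a pose let the fingers close. It gives the time, the measured TCP pose, the force, the opening and the grip force at its end, in the units of the state.
- env.state(): the state, without advancing time (a new reading comes with each control period).
- cams.grab_frame(name): name is "scene" or "top" or "wrist"; returns the picture (384x512x3 uint8, blue, green, red); there is no depth.
- cams.get_calibration(name): a dict with "mtx" (3x3 intrinsics, pixels), "eye" and "attitude" of the camera in the world; the wrist camera has in their place "tool_from_camera" (4x4, takes a point from camera to tool coordinates, whose origin is the TCP and whose axes are the flange's). Camera axes: x right, y down, z forward; pixel columns grow to the right and rows downward; lengths in mm; the calibration is good to about 2 mm. A picture is of the moment at which its call begins: read the wrist's pose just before it. get_calibration takes no time and is no camera call.
- env.job_done(): hands the job in; it is judged then, once.
The state is a dict: "time_s": time; "qpos": joint angles; "qvel": joint speeds; "effort": joint torques, N m; "ee_pos": TCP position; "ee_rot": TCP orientation; "force": force on the tool from outside, world axes, zero at the start; "torque": the same for the moment, N m; "gripper_width": finger opening in mm; "gripper_force": force on a finger pad.
Only numpy, scipy, OpenCV 4.12 (cv2) and the standard library are available. Lean on these libraries where they do the work, as an engineer would, in place of code of your own. Each camera call takes 0.05 s, during which the arm holds its last target. There are 200 camera calls.

## Working session

There is one attempt and no reset: what is moved stays moved. The work goes in short steps, Python scripts to look and compute and a tool call to move; the robot and the scene stay as the last step left them, time stands still between calls to the robot, and variables do not carry over. Pictures are saved under pics/ and viewed, at most 10 in all, crops included, and the job is handed in when it is done.

Besides the shell and the picture viewer there is one more tool, called as a command line: name --pt "numbers of a row" for each row, then --argument value for the rest. apply_moves: Moves the arm, as the interface text tells. Its arguments: {"type":"object","properties":{"deltas":{"type":"array"},"grip_force":{"type":"number"}},"required":["deltas"]}

```bash
mkdir -p pics
python3 - <<'E'
from workcell import env,cams
import cv2
for n in("top","scene"):
    cv2.imwrite(f"pics/{n}0.png",cams.grab_frame(n)); print(n,cams.get_calibration(n))
print(cams.get_calibration("wrist")); s=env.state();print(s)
E
```

```text
top {'mtx': array([[448.96026745,   0.        , 252.24526437],
       [  0.        , 448.96026745, 197.59948753],
       [  0.        ,   0.        ,   1.        ]]), 'eye': array([ 436.76994021,    7.84753181, 1036.88171822]), 'attitude': array([-173.14087224,   -0.51310265,  -90.9756067 ])}
scene {'mtx': array([[397.63462597,   0.        , 259.28594758],
       [  0.        , 397.63462597, 189.84417324],
       [  0.        ,   0.        ,   1.        ]]), 'eye': array([1087.11320267, -409.80190581,  566.88221871]), 'attitude': array([-127.10034935,   -0.69591159,   52.33742577])}
{'mtx': array([[279.81490711,   0.        , 256.13541811],
       [  0.        , 279.81490711, 192.56827453],
       [  0.        ,   0.        ,   1.        ]]), 'tool_from_camera': array([[-1.41803105e-03, -9.64659202e-01, -2.63496894e-01,
         7.45965357e+01],
       [ 9.99998995e-01, -1.36457452e-03, -3.85887872e-04,
         1.30469714e-01],
       [ 1.26891371e-05, -2.63497177e-01,  9.64660167e-01,
        -1.70733184e+02],
       [ 0.00000000e+00,  0.00000000e+00,  0.00000000e+00,
         1.00000000e+00]])}
{'time_s': 0.1, 'qpos': array([ 6.81818998e+01,  1.83476490e+01,  8.96972658e+01, -2.37013866e-03,
        7.20444689e+01, -1.14576521e+00]), 'qvel': array([ 0.09380885, -0.16245679, -0.11257349, -0.02083375,  0.10989443,
        0.02697722]), 'effort': array([-8.59438387e-06, -4.13336527e+01, -2.32505769e+01,  7.27033569e-02,
        4.22673952e-02, -8.06987100e-05]), 'ee_pos': array([202.83591315, 537.56833175, 213.22222646]), 'ee_rot': array([-1.79910589e+02,  4.65789948e-04,  1.59328398e+02]), 'force': array([0.10016417, 0.04630032, 0.36190912]), 'torque': array([-0.01055605,  0.00706514,  0.01900567]), 'gripper_force': 0.0, 'gripper_width': 91.00826416768858}
```

View pics/top0.png

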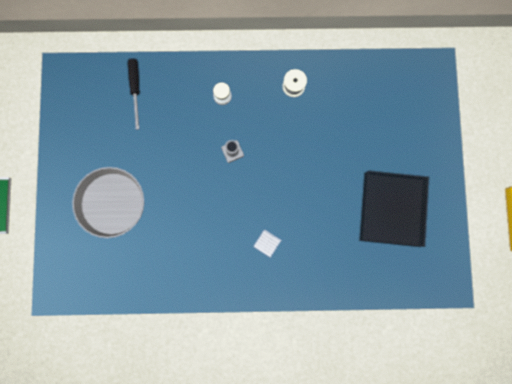

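View pics/scene0.png

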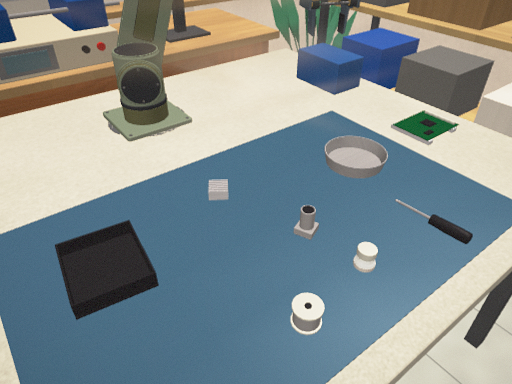

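Top view: the dish is at about (108,202), the nozzle foot at (233,153), the heat sink at (267,243) and the tray at (394,208). Next I'll turn these into world positions.

```bash
cat > h.py <<'E'
from workcell import env,cams
import cv2,numpy as np
from scipy.spatial.transform import Rotation as R
def rot(a): return R.from_euler('xyz',a,degrees=True).as_matrix()
def cast(px,z,name,state=None):
    c=cams.get_calibration(name)
    if name=="wrist":
        T=c["tool_from_camera"];Rt=rot(state["ee_rot"]);A=Rt@T[:3,:3];e=state["ee_pos"]+Rt@T[:3,3]
    else: A=rot(c["attitude"]);e=c["eye"]
    p=np.atleast_2d(np.asarray(px,float)); d=np.c_[p,np.ones(len(p))]@np.linalg.inv(c["mtx"]).T@A.T
    return (e+d*((z-e[2])/d[:,2])[:,None])[:,:2]
def totool(dxy,s):  # world shift -> tool axes
    return rot(s["ee_rot"]).T@np.array([dxy[0],dxy[1],0])
E
python3 - <<'E'
from h import *
im=cv2.imread("pics/top0.png");hsv=cv2.cvtColor(im,cv2.COLOR_BGR2HSV)
mat=cv2.inRange(hsv,(95,110,40),(120,255,255))
m=cv2.bitwise_not(mat);roi=np.zeros_like(m);roi[60:300,50:450]=255;m&=roi
for c in cv2.findContours(m,cv2.RETR_EXTERNAL,cv2.CHAIN_APPROX_NONE)[0]:
    if cv2.contourArea(c)<100: continue
    r=cv2.minAreaRect(c);print("px",np.round(r[0]),np.round(r[1]),round(r[2]))
    for z in(2,27,37):
        w=cast(c[:,0,:],z,"top").astype(np.float32);q=cv2.minAreaRect(w);print("  z",z,np.round(q[0],1),np.round(q[1],1),round(q[2],1))
E
python3 - <<'E'
import cv2
im=cv2.imread("pics/top0.png");cv2.imwrite("pics/crop1.png",cv2.resize(im[130:265,210:290],None,fx=4.4,fy=4.4,interpolation=cv2.INTER_CUBIC))
E
```

```text
px [267. 243.] [23. 23.] 32
  z 2 [455.8 -35. ] [51.6 52. ] 56.4
  z 27 [455.3 -34. ] [50.3 50.7] 56.4
  z 37 [455.1 -33.6] [49.8 50.2] 56.4
px [395. 208.] [66. 71.] 5
  z 2 [ 531.6 -333.2] [152.1 166.3] 83.5
  z 27 [ 529.3 -325. ] [148.4 162.3] 83.5
  z 37 [ 528.4 -321.7] [146.9 160.7] 83.5
px [ 97. 232.] [133.  94.] 90
  z 2 [488.9 355.6] [215.5 304.5] 89.0
  z 27 [487.7 347.2] [210.3 297.2] 89.0
  z 37 [487.2 343.8] [208.2 294.2] 89.0
px [232. 150.] [22. 20.] 67
  z 2 [675.   42.9] [52.8 46.6] 22.7
  z 27 [669.2  42.1] [51.5 45.5] 22.7
  z 37 [666.9  41.7] [51. 45.] 22.7
px [221.  93.] [24. 20.] 72
  z 2 [813.3  65.8] [59.3 46.9] 17.2
  z 27 [804.2  64.4] [57.9 45.7] 17.2
  z 37 [800.5  63.8] [57.3 45.3] 17.2
px [294.  82.] [29. 26.] 90
  z 2 [ 837.5 -108.4] [62.5 72.5] 88.6
  z 27 [ 827.9 -105.6] [61.  70.8] 88.6
  z 37 [ 824.  -104.5] [60.4 70.1] 88.6
px [133.  95.] [69. 10.] 89
  z 2 [813.7 275.3] [171.5  23.9] 1.9
  z 27 [804.6 268.9] [167.4  23.3] 1.9
  z 37 [800.9 266.3] [165.7  23.1] 1.9
```

View pics/crop1.png

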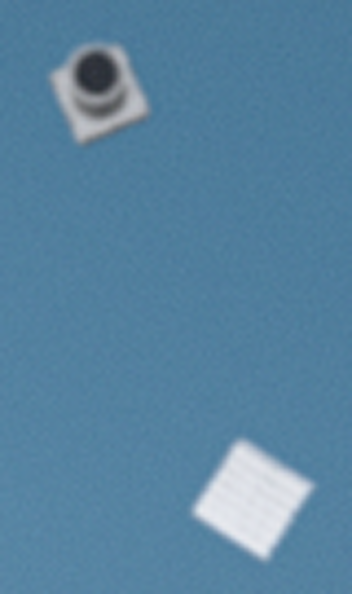

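Crop: the heat sink is a clean square about 44 mm wide. The nozzle collar top is at top-image pixel (232,146.6).

Run:
```python
from h import *
print("dish",cast([[108.5,202.5]],37,"top"),"noz",cast([[232,146.6]],60,"top"))
s=env.state();print(s["ee_pos"],s["ee_rot"])
for t in [(455.3,-34)]:
    print(totool(np.array(t)-s["ee_pos"][:2],s))
```

```text
dish [[550.9775513  318.11386488]] noz [[668.90931144  40.11956607]]
[202.83591315 537.56833175 213.22222646] [-1.79910589e+02  4.65789948e-04  1.59328398e+02]
[-437.9802254  -445.64706503    0.69900019]
```

apply_moves --pt "-0.033 -0.033 0 0.05 1" --pt "-0.066 -0.067 0 0.1 1" --pt "-0.1 -0.1 0 0.15 1" --pt "-0.133 -0.134 0 0.2 1" --pt "-0.167 -0.168 0 0.225 1" --grip_force 20

```text
time_s: 0.6
ee_pos: [300.1, 320.0, 213.6]
ee_rot: [-180.0, 0.0, 146.4]
force: [0.2, -0.5, 0.3]
gripper_width: 91.0
gripper_force: 0.0
```

apply_moves --pt "-0.041 -0.026 0.005 0 1" --pt "-0.082 -0.053 0.01 0 1" --pt "-0.123 -0.079 0.015 0 1" --pt "-0.164 -0.105 0.02 0 1" --pt "-0.205 -0.132 0.025 0 1"

```text
time_s: 1.1
ee_pos: [398.0, 96.6, 188.8]
ee_rot: [180.0, 0.0, 146.4]
force: [0.5, 1.1, 0.5]
gripper_width: 91.2
gripper_force: 0.0
```

apply_moves --pt "-0.04 -0.026 0.005 0 1" --pt "-0.08 -0.051 0.015 0 1" --pt "-0.12 -0.077 0.025 0 1" --pt "-0.12 -0.077 0.025 0 1" --pt "-0.12 -0.077 0.025 0 1"

```text
time_s: 1.6
ee_pos: [454.8, -32.7, 163.3]
ee_rot: [-180.0, -0.1, 146.3]
force: [-0.3, 0.0, -0.4]
gripper_width: 91.1
gripper_force: 0.0
```

```bash
cat > look.py <<'E'
from h import *
import sys
s=env.state();im=cams.grab_frame("wrist");cv2.imwrite(sys.argv[1],im);np.save(sys.argv[1]+".npy",np.r_[s["ee_pos"],s["ee_rot"]])
print(s["ee_pos"],s["ee_rot"])
E
python3 look.py pics/w1.png
```

```text
[454.76797971 -32.67838818 163.28792602] [-1.79972907e+02 -1.15431118e-01  1.46272866e+02]
```

View pics/w1.png

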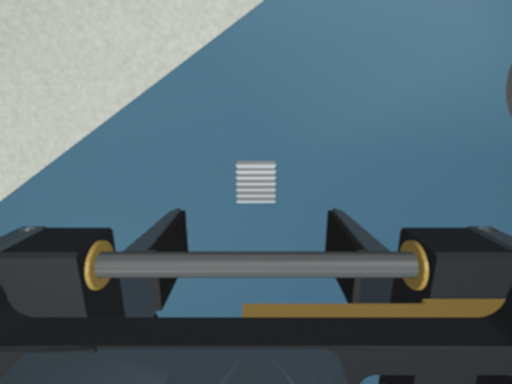

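The wrist view shows the heat sink square to the jaws at columns 236–276, rows 161–203, with its fins running along the closing direction.

Run:
```python
from h import *
im=cv2.imread("pics/w1.png");hsv=cv2.cvtColor(im,cv2.COLOR_BGR2HSV)
m=cv2.bitwise_not(cv2.inRange(hsv,(95,90,30),(120,255,255)));r=np.zeros_like(m);r[140:207,200:310]=255;m&=r
p=np.load("pics/w1.png.npy");s=dict(ee_pos=p[:3],ee_rot=p[3:])
c=max(cv2.findContours(m,0,1)[0],key=cv2.contourArea);print(cv2.boundingRect(c))
for z in(2,27):
    q=cv2.minAreaRect(cast(c[:,0,:],z,"wrist",s).astype(np.float32));print(q,totool(np.array(q[0])-s["ee_pos"][:2],s))
```

```text
(235, 160, 42, 44)
((456.20440673828125, -34.735626220703125), (50.84169006347656, 53.66127014160156), 56.19654846191406) [-2.33691654 -0.91342965 -0.00427616]
((451.4507141113281, -31.472454071044922), (47.01521301269531, 49.622554779052734), 56.19667053222656) [ 3.42851475 -0.83890488  0.00730396]
```

apply_moves --pt "0.0005 -0.001 0.04 0 1" --pt "0.0005 -0.001 0.08 0 1" --pt "0.0005 -0.001 0.12 0 1" --pt "0.0005 -0.001 0.145 0 1" --pt "0.0005 -0.001 0.157 0 1"

```text
time_s: 2.15
ee_pos: [452.2, -30.6, 5.1]
ee_rot: [-179.9, -0.2, 146.6]
force: [-0.5, 1.1, -0.1]
gripper_width: 91.5
gripper_force: 0.0
```

apply_moves --pt "0 0 0 0 -0.1" --pt "0 0 0 0 -0.15" --pt "0 0 0 0 -0.2" --pt "0 0 0 0 -0.25" --pt "0 0 0 0 -0.3" --grip_force 15

```text
time_s: 2.65
ee_pos: [454.7, -32.5, 7.7]
ee_rot: [180.0, 0.1, 146.4]
force: [0.0, -0.5, 0.5]
gripper_width: 54.3
gripper_force: 0.0
```

apply_moves --pt "0 0 0 0 -0.3" --pt "0 0 0 0 -0.3" --pt "0 0 0 0 -0.3" --pt "0 0 0 0 -0.3" --pt "0 0 0 0 -0.3" --grip_force 15

```text
time_s: 3.15
ee_pos: [454.4, -32.6, 7.3]
ee_rot: [180.0, 0.0, 146.4]
force: [-1.1, 0.0, 5.9]
gripper_width: 44.0
gripper_force: 15.0
```

apply_moves --pt "0 0 -0.01 0 -0.3" --pt "0 0 -0.03 0 -0.3" --pt "0 0 -0.055 0 -0.3" --pt "0 0 -0.08 0 -0.3" --pt "0 0 -0.09 0 -0.3"

```text
time_s: 3.65
ee_pos: [455.5, -32.7, 99.2]
ee_rot: [179.9, 0.2, 146.4]
force: [0.3, 0.3, -1.2]
gripper_width: 44.0
gripper_force: 15.0
```

apply_moves --pt "-0.02 -0.018 0 0 -0.3" --pt "-0.05 -0.045 0 0 -0.3" --pt "-0.08 -0.073 0 0 -0.3" --pt "-0.11 -0.1 0 0 -0.3" --pt "-0.14 -0.127 0 0 -0.3"

```text
time_s: 4.15
ee_pos: [500.4, -217.2, 96.4]
ee_rot: [180.0, -0.1, 146.4]
force: [0.6, -0.0, -0.2]
gripper_width: 43.8
gripper_force: 15.0
```

apply_moves --pt "-0.03 -0.028 0 0 -0.3" --pt "-0.06 -0.055 0 0 -0.3" --pt "-0.078 -0.071 0 0 -0.3" --pt "-0.083 -0.076 0 0 -0.3" --pt "-0.083 -0.076 0 0 -0.3"

```text
time_s: 4.65
ee_pos: [527.3, -325.3, 96.0]
ee_rot: [180.0, -0.1, 146.4]
force: [0.2, 1.0, -0.8]
gripper_width: 43.8
gripper_force: 15.0
```

```bash
python3 look.py pics/w2.png; python3 -c "
from workcell import env;s=env.state();print(s['gripper_width'],s['force'])"
```

```text
[ 527.30030686 -325.25378281   95.98837385] [ 1.79982163e+02 -1.02710698e-01  1.46356917e+02]
43.89788885404525 [-0.11875455  0.21299402 -0.66651923]
```

View pics/w2.png

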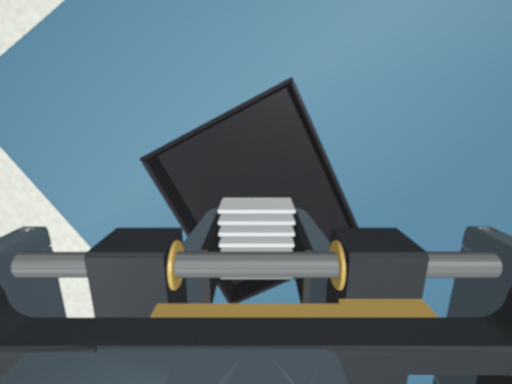

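The sink is held level over the tray. The rim corners show at (292,80), (143,158) and (230,301), so I'll check that it is centred.

Run:
```python
from h import *
p=np.load("pics/w2.png.npy");s=dict(ee_pos=p[:3],ee_rot=p[3:])
w=cast([[292,80],[143,158],[230,301]],37,"wrist",s);c=(w[0]+w[2])/2;print(w,c,np.linalg.norm(w[0]-w[1]),np.linalg.norm(w[1]-w[2]),totool(c-p[:2],s))
```

```text
[[ 458.15914688 -246.06083514]
 [ 441.06671982 -379.74241558]
 [ 592.38584075 -398.63823303]] [ 525.27249381 -322.34953408] 134.7698631437886 152.49435490070033 [3.29716418 1.29435501 0.00631359]
```

apply_moves --pt "0.002 0.001 0.03 0 -0.3" --pt "0.002 0.001 0.055 0 -0.3" --pt "0.002 0.001 0.07 0 -0.3" --pt "0.002 0.001 0.078 0 -0.3" --pt "0.002 0.001 0.08 0 -0.3"

```text
time_s: 5.2
ee_pos: [526.2, -321.5, 16.3]
ee_rot: [180.0, -0.1, 146.5]
force: [-0.2, 0.6, -1.1]
gripper_width: 44.3
gripper_force: 15.0
```

apply_moves --pt "0 0 0.001 0 -0.3" --pt "0 0 0.002 0 -0.3" --pt "0 0 0.003 0 -0.3" --pt "0 0 0.004 0 -0.3" --pt "0 0 0.005 0 -0.3"

```text
time_s: 5.7
ee_pos: [526.8, -323.1, 12.2]
ee_rot: [180.0, 0.0, 146.4]
force: [0.4, -0.3, -0.5]
gripper_width: 43.7
gripper_force: 15.0
```

apply_moves --pt "0 0 0.0005 0 -0.3" --pt "0 0 0.001 0 -0.3" --pt "0 0 0.001 0 -0.3"

```text
time_s: 6.0
ee_pos: [526.7, -323.1, 11.4]
ee_rot: [180.0, 0.0, 146.4]
force: [-1.4, 1.0, 3.9]
gripper_width: 43.6
gripper_force: 15.0
```

apply_moves --pt "0 0 0.0003 0 -0.02" --pt "0 0 0.0003 0 0.02" --pt "0 0 0.0003 0 0.1" --pt "0 0 0.0003 0 0.2" --pt "0 0 0.0003 0 0.27"

```text
time_s: 6.5
ee_pos: [526.7, -323.0, 10.5]
ee_rot: [180.0, -0.0, 146.4]
force: [0.9, 0.1, 0.1]
gripper_width: 57.1
gripper_force: 0.0
```

apply_moves --pt "0 0 0 0 0.27" --pt "0 0 -0.02 0 0.27" --pt "0 0 -0.05 0 0.27" --pt "0 0 -0.09 0 0.27" --pt "0 0 -0.14 0 0.27"

```text
time_s: 7.0
ee_pos: [525.6, -322.3, 150.4]
ee_rot: [180.0, -0.2, 146.4]
force: [0.6, -1.2, 0.9]
gripper_width: 58.1
gripper_force: 0.0
```

apply_moves --pt "0.01 0.045 0 0 0.5" --pt "0.02 0.093 0 0 0.7" --pt "0.03 0.14 0 0 1" --pt "0.04 0.188 0 0 1" --pt "0.05 0.235 0 0 1"

```text
time_s: 7.5
ee_pos: [615.4, -97.7, 150.8]
ee_rot: [180.0, 0.0, 146.4]
force: [0.5, -0.4, 0.4]
gripper_width: 90.6
gripper_force: 0.0
```

apply_moves --pt "0.01 0.048 0 0 1" --pt "0.02 0.095 0 0 1" --pt "0.03 0.135 0 0 1" --pt "0.032 0.146 0 0 1" --pt "0.032 0.146 0 0 1"

```text
time_s: 8.0
ee_pos: [669.2, 41.3, 150.2]
ee_rot: [-180.0, -0.0, 146.6]
force: [0.0, -0.5, 1.0]
gripper_width: 91.0
gripper_force: 0.0
```

```bash
python3 look.py pics/w3.png; python3 -c "
from h import *
cv2.imwrite('pics/top1.png',cams.grab_frame('top')[150:270,340:450])
a=cv2.imread('pics/w3.png');b=cv2.resize(cv2.imread('pics/top1.png'),(264,288));c=np.zeros((384,264,3),np.uint8);c[:288]=b;cv2.imwrite('pics/m3.png',np.hstack([a,c]))"
```

```text
[669.24915404  41.31633936 150.24300513] [-1.79981857e+02 -9.42988566e-03  1.46597568e+02]
```

View pics/m3.png

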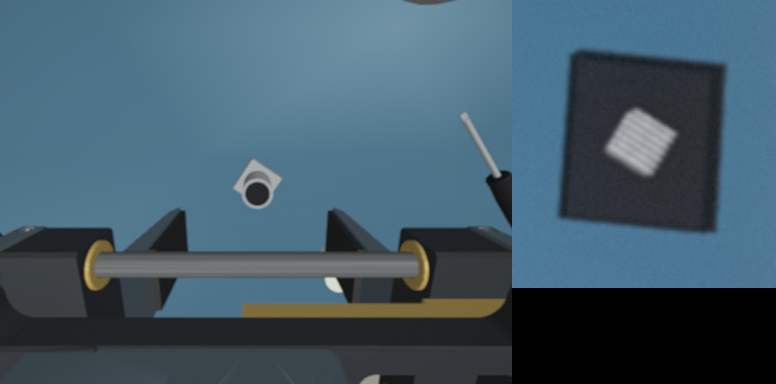

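The heat sink sits flat in the tray. The nozzle's collar top is at wrist pixel (257,193).

Run:
```python
from h import *
p=np.load("pics/w3.png.npy");s=dict(ee_pos=p[:3],ee_rot=p[3:])
w=cast([[257.3,193.5]],60,"wrist",s)[0];print(w,totool(w-p[:2],s)); print(totool(np.array([551,318])-w,s))
```

```text
[667.81263119  43.51474676] [2.40950327e+00 1.04445536e+00 6.58216281e-05]
[ 2.48626614e+02  1.64839775e+02 -1.12790885e-02]
```

apply_moves --pt "0.0015 0.001 0.03 0 1" --pt "0.0015 0.001 0.065 0 1" --pt "0.0015 0.001 0.095 0 1" --pt "0.0015 0.001 0.118 0 0.6" --pt "0.0015 0.001 0.126 0 0.2" --grip_force 25

```text
time_s: 8.6
ee_pos: [666.0, 39.1, 22.1]
ee_rot: [-179.8, -0.2, 146.3]
force: [0.4, 0.7, 0.6]
gripper_width: 78.1
gripper_force: 0.0
```

apply_moves --pt "0 0 0 0 -0.2" --pt "0 0 0 0 -0.3" --pt "0 0 0 0 -0.4" --pt "0 0 0 0 -0.5" --pt "0 0 0 0 -0.6" --grip_force 25

```text
time_s: 9.1
ee_pos: [668.8, 41.5, 25.6]
ee_rot: [179.9, 0.1, 146.4]
force: [0.5, -0.7, -0.3]
gripper_width: 38.5
gripper_force: 0.0
```

apply_moves --pt "0 0 0 0 -0.6" --pt "0 0 0 0 -0.6" --pt "0 0 0 0 -0.6" --pt "0 0 0 0 -0.6"

```text
time_s: 9.5
ee_pos: [668.8, 41.7, 25.2]
ee_rot: [179.9, 0.0, 146.4]
force: [0.8, 0.5, 3.9]
gripper_width: 29.5
gripper_force: 25.0
```

apply_moves --pt "0 0 -0.01 0 -0.6" --pt "0 0 -0.03 0 -0.6" --pt "0 0 -0.055 0 -0.6" --pt "0 0 -0.08 0 -0.6" --pt "0 0 -0.09 0 -0.6"

```text
time_s: 10.0
ee_pos: [669.4, 41.3, 117.3]
ee_rot: [179.9, 0.2, 146.4]
force: [-0.0, 0.8, -1.1]
gripper_width: 29.4
gripper_force: 25.0
```

apply_moves --pt "0.02 0.013 0 0 -0.6" --pt "0.05 0.033 0 0 -0.6" --pt "0.083 0.054 0 0 -0.6" --pt "0.116 0.076 0 0 -0.6" --pt "0.15 0.098 0 0 -0.6"

```text
time_s: 10.5
ee_pos: [596.3, 206.9, 113.9]
ee_rot: [-179.9, -0.1, 146.4]
force: [-0.2, -0.2, -0.9]
gripper_width: 29.5
gripper_force: 25.0
```

apply_moves --pt "0.035 0.023 0 0 -0.6" --pt "0.07 0.046 0 0 -0.6" --pt "0.092 0.061 0 0 -0.6" --pt "0.1 0.066 0 0 -0.6" --pt "0.1 0.066 0 0 -0.6"

```text
time_s: 11.0
ee_pos: [549.9, 316.8, 114.0]
ee_rot: [-179.9, -0.0, 146.6]
force: [0.1, -0.2, -0.7]
gripper_width: 30.0
gripper_force: 25.0
```

```bash
python3 look.py pics/w4.png; python3 -c "
from workcell import env;s=env.state();print(s['gripper_width'],s['force'])"
```

```text
[549.9117099  316.78879127 114.03484438] [-1.79922747e+02 -1.63978459e-02  1.46554703e+02]
29.624786583584243 [ 0.78364355 -0.71963174 -1.08747104]
```

View pics/w4.png

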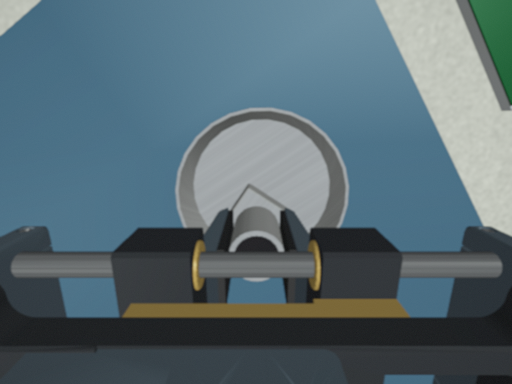

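The nozzle is held upright. The dish rim spans columns 176–349 with its top at row 108, and I'll use that to correct the centring.

Run:
```python
from h import *
p=np.load("pics/w4.png.npy");s=dict(ee_pos=p[:3],ee_rot=p[3:])
for w in cast([[262,108],[176,187],[349,187]],37,"wrist",s): print(totool(w-p[:2],s))
```

```text
[8.12868148e+01 4.92461524e+00 1.66240229e-02]
[ 12.31182413 -73.33126781   0.10239815]
[12.13378992 84.60145314 -0.11059779]
```

apply_moves --pt "0.001 0.005 0.03 0 -0.6" --pt "0.001 0.005 0.055 0 -0.6" --pt "0.001 0.005 0.07 0 -0.6" --pt "0.001 0.005 0.078 0 -0.6" --pt "0.001 0.005 0.08 0 -0.6"

```text
time_s: 11.55
ee_pos: [552.8, 319.4, 33.7]
ee_rot: [-179.9, -0.0, 146.3]
force: [-0.7, -0.5, -0.8]
gripper_width: 29.8
gripper_force: 25.0
```

apply_moves --pt "0 0 0.001 0 -0.6" --pt "0 0 0.002 0 -0.6" --pt "0 0 0.003 0 -0.6" --pt "0 0 0.004 0 -0.6" --pt "0 0 0.005 0 -0.6"

```text
time_s: 12.05
ee_pos: [552.7, 321.2, 29.9]
ee_rot: [180.0, 0.0, 146.4]
force: [-0.7, 0.6, -0.6]
gripper_width: 29.6
gripper_force: 25.0
```

apply_moves --pt "0 0 0.0005 0 -0.6" --pt "0 0 0.001 0 -0.6" --pt "0 0 0.001 0 -0.6"

```text
time_s: 12.35
ee_pos: [552.6, 321.1, 29.2]
ee_rot: [180.0, 0.0, 146.4]
force: [-2.0, -0.5, 1.9]
gripper_width: 29.2
gripper_force: 25.0
```

apply_moves --pt "0 0 0.0003 0 -0.6" --pt "0 0 0.0003 0 -0.6"

```text
time_s: 12.55
ee_pos: [552.6, 321.1, 29.2]
ee_rot: [180.0, 0.0, 146.4]
force: [-2.0, -1.0, 5.8]
gripper_width: 29.5
gripper_force: 25.0
```

apply_moves --pt "0 0 0 0 -0.34" --pt "0 0 0 0 -0.3" --pt "0 0 0 0 -0.2" --pt "0 0 0 0 0" --pt "0 0 0 0 0.2"

```text
time_s: 13.05
ee_pos: [552.6, 321.0, 28.2]
ee_rot: [-180.0, -0.0, 146.4]
force: [0.8, -0.6, 0.1]
gripper_width: 49.8
gripper_force: 0.0
```

apply_moves --pt "0 0 0 0 0.2" --pt "0 0 -0.02 0 0.2" --pt "0 0 -0.05 0 0.2" --pt "0 0 -0.09 0 0.2" --pt "0 0 -0.14 0 0.2"

```text
time_s: 13.55
ee_pos: [551.5, 320.4, 168.0]
ee_rot: [-179.8, -0.1, 146.4]
force: [0.9, 0.8, -0.2]
gripper_width: 54.6
gripper_force: 0.0
```

```bash
python3 -c "
from h import *
a=cams.grab_frame('wrist');b=cams.grab_frame('scene')[120:312,200:400];c=np.zeros((384,280,3),np.uint8);b=cv2.resize(b,(280,269));c[:269]=b;cv2.imwrite('pics/m5.png',np.hstack([a,c]))"
```

```text
(no output)
```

View pics/m5.png

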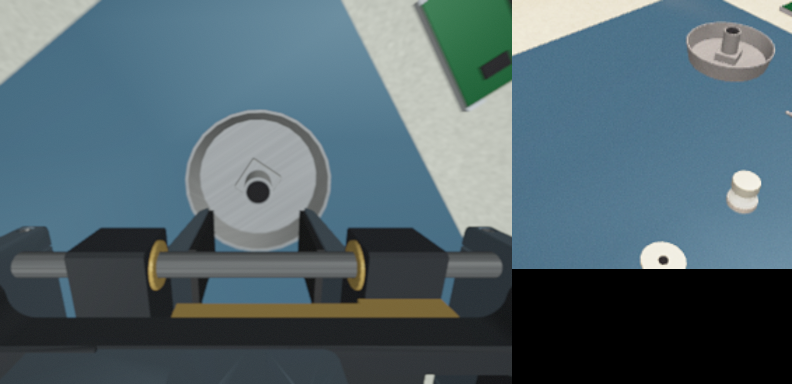

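The nozzle stands upright in the middle of the dish, and the gripper is clear of it.

```bash
python3 -c "
from workcell import env;print(env.job_done())"
```

```text
the job is handed in; nothing more can be done
None
```

The job is handed in: the heat sink lies flat with its fins up in the tray, and the nozzle stands upright on its foot in the dish, both set down gently within about 14 s.

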